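Build up the sieve tower on the shaker

TASK

Get the sieve shaker ready to sort small screws: build the tower on its steel socket ring with the steel pan at the bottom, then the blue fine sieve, then the green coarse sieve and the yellow cover on top, each fully seated and level in the one below. Let go of everything when done, and leave the screw jar, the vial and the amber tape roll where they are.

Things in the scene. Friction and masses are not known exactly. Their poses are not given: they have to be found in the camera images.
- shaker_rim (a point): sieve shaker, fixed: round grey drive unit 104 mm diameter, 30 mm high, with a raised steel socket ring on top, 60 mm outside, 52 mm inside diameter, 14 mm deep, its rim 50 mm above the table. Point: centre of the ring's mouth, level with the rim, z up. A seated pan's underside is 5 mm below the rim.
- pan_mid (a point): collecting pan: plain steel cup with a closed steel floor. Upright, loose, 0.13 kg, 30 mm high. Wall: 60 mm outside, 52 mm inside diameter, from 5 to 30 mm above the underside; grasp it from outside. Foot: 47 mm diameter, 5 mm deep, bevelled; drops into the mouth below (2.5 mm play all round), so a seated piece adds 25 mm. Point: on the axis, 15 mm above the underside, z up.
- fine_sieve_mid (a point): fine sieve: blue ring with a dense steel mesh (3 mm pitch). Upright, loose, 0.13 kg, 30 mm high. Wall: 60 mm outside, 52 mm inside diameter, from 5 to 30 mm above the underside; grasp it from outside. Foot: 47 mm diameter, 5 mm deep, bevelled; drops into the mouth below (2.5 mm play all round), so a seated piece adds 25 mm. Point: on the axis, 15 mm above the underside, z up.
- coarse_sieve_mid (a point): coarse sieve: green ring with an open steel mesh (8 mm pitch). Upright, loose, 0.13 kg, 30 mm high. Wall: 60 mm outside, 52 mm inside diameter, from 5 to 30 mm above the underside; grasp it from outside. Foot: 47 mm diameter, 5 mm deep, bevelled; drops into the mouth below (2.5 mm play all round), so a seated piece adds 25 mm. Point: on the axis, 15 mm above the underside, z up.
- cover_mid (a point): cover: yellow disc 60 mm diameter, from 5 to 11 mm above the underside, with a foot below like the sieves' (47 mm diameter, 5 mm deep) and a black knob on top to grasp, 24 mm diameter, from 11 to 32 mm above the underside. Upright, loose, 0.1 kg. Point: on the axis, 16 mm above the underside, z up.
- screw_jar: bystander to leave alone, loose: glass jar of screws with a white lid, upright, 70 mm diameter, 58 mm high; origin at the centre of its underside
- vial: bystander to leave alone, loose: small white-capped glass vial, upright, 24 mm diameter, 53 mm high; origin at the centre of its underside
- heat_tape: bystander to leave alone, loose: amber tape roll lying flat, 74 mm diameter, 19 mm high; origin at the centre of its underside
Not all that is in view belongs to the job. There is more than one size of the part that bears cover_mid; the job needs the middle-sized.

How it is judged:
At the end, for the whole second after the job is handed in: From the bottom up on the shaker's ring stand pan, fine sieve, coarse sieve and cover, each within 4.5 mm of the axis of the one below, within 2.5 mm of its fully seated height, level within 0.08 rad, at rest and released (horizontal distance between pan_mid and shaker_rim below 0.0045 m and z of pan_mid in the frame of shaker_rim between 0.0075 and 0.0125 m and angle between each of pan_mid, fine_sieve_mid, coarse_sieve_mid, cover_mid's own z axis and vertical below 0.08 rad and linear speed of each of pan, fine_sieve, coarse_sieve, cover below 0.01 m/s and horizontal distance between fine_sieve_mid and pan_mid below 0.0045 m and z of fine_sieve_mid in the frame of shaker_rim between 0.0325 and 0.0375 m and horizontal distance between coarse_sieve_mid and fine_sieve_mid below 0.0045 m and z of coarse_sieve_mid in the frame of shaker_rim between 0.0575 and 0.0625 m and horizontal distance between cover_mid and coarse_sieve_mid below 0.0045 m and z of cover_mid in the frame of shaker_rim between 0.0835 and 0.0885 m); the robot touches nothing.
It fails at once if the screw jar is shifted by more than 20 mm (distance of screw_jar from where it was at the start of the episode above 0.02 m).
It fails at once if the vial is shifted by more than 20 mm (distance of vial from where it was at the start of the episode above 0.02 m).
It fails at once if the heat tape is shifted by more than 20 mm (distance of heat_tape from where it was at the start of the episode above 0.02 m).
It also fails if it takes over 115 s, if anything falls off the work surface, if the arm or the gripper's body presses on something with over 40 N, if the wrist force passes 120 N, or if a joint passes its speed limit or range.

ROBOT

A 6-joint arm with a two-finger parallel gripper is mounted at the origin on a cart in front of the work surface, level with it; the furniture and walls round the work are solid. World frame = base frame: x ahead of the robot, y to its left, z up, the work surface at z = 0. Lengths are in m, angles in rad, forces in N, time in s.
With the tool pointing down it reaches from about 0.35 to 0.95 m from the base axis. Payload 17.4 kg.
Tool frame: the origin (TCP) lies on the mounting face of the last link; the fingertips stand 186 mm ahead of it and the grasp point (between the pads) lies 167 mm ahead of it (tip_reach is the z of the fingertips in the tool frame, in m); z points along the fingers, y is the line along which they close (so a half turn about z gives the same grasp; the last joint's range is limited). The gripper opens to 93 mm and grips with 3 to 60 N. Pads are 15 mm wide; open, the fingers measure 128 mm over their backs; the gripper's body (75 mm by 188 mm) begins 65 mm behind the grasp point.
Start: joints at [1.114, 0.116, 1.442, -0, 1.584, -0.038], TCP at [0.275, 0.617, 0.405] pointing down, gripper open.
Joint ranges: [-2.83, 2.83], [-0.83, 2.19], [0.07, 2.5], [-1.14, 4.28], [0.01, 3], [-2.97, 2.97]. Speed limits (rad/s): [1.89, 1.89, 2.22, 3.14, 3.14, 3.14].

INTERFACE

Orientations are given as a 3x3 rotation matrix whose columns are the frame's x, y, z axes.
In Python, from cell import get_state, snapshot, hand_in, tip_reach gives the robot as it stands.
- The arm moves only by the shell command python3 -m pendant 'ROWS' [FORCE]. ROWS is text: rows parted by semicolons, each of 5 numbers parted by spaces: the gripper's target within -1 to 1 (fully open at 1, half-way at 0, shut at -1), then the shift along the tool's x, y, z each as a share of 250 mm, from -1 to 1, then the turn about the tool's z as a share of pi/2 rad, from -1 to 1. In form: claw tx ty tz spin; .... A call has 1 to 20 rows; each row shifts and turns the commanded pose from where the row before left it, along the tool's axes as they then stand; what a row does not reach is not made up. A row lasts 1/10 s, in which the tool goes at most 50 mm and 8.59 degrees, less where a joint would pass 70% of its speed; a pose out of reach is approached as far as the arm can. A call with a number of a shift or a turn outside -1 to 1 is refused whole. A call with a gripper value outside its range is refused whole. The fingers move at their own pace and stop on an object; FORCE is the grip in N (left out, the last holds). Time passes only in rows, so rows that do not move let the fingers close. It gives the time, the measured TCP pose, the force, the opening and the grip force at its end, in the units of the state.
- get_state(): the state, without advancing time (a new reading comes with each control period).
- snapshot(name): name is "scene" or "top"; returns a dict with "color" (384x512x3 uint8, red, green, blue), "depth" (384x512 float32, m along the optical axis (not along the pixel's ray), 0 where there is no reading), "mtx" (3x3 intrinsics, pixels), "cam_to_world" (4x4, takes a point from camera to world coordinates). Camera axes: x right, y up, looking along -z (the intrinsics and any distortion apply to the point x, -y, -z); pixel columns grow to the right and rows downward; lengths in m; the calibration is good to about 2 mm. A picture is of the moment at which its call begins.
- hand_in(): hands the job in; it is judged then, once.
The state is a dict: "time_s": time; "qpos": joint angles; "qvel": joint speeds; "joint_torque": joint torques, N m; "tool_pos": TCP position; "orientation": TCP orientation; "force": force on the tool from outside, world axes, zero at the start; "torque": the same for the moment, N m; "finger_gap": opening from 0.0 (shut) to 1.0 (fully open); "grip_force": force on a finger pad.
Only numpy, scipy, OpenCV 4.12 (cv2) and the standard library are available. Lean on these libraries where they do the work, as an engineer would, in place of code of your own. Each camera call takes 0.05 s, during which the arm holds its last target. There are 200 camera calls.

## Working session

There is one attempt and no reset: what is moved stays moved. The work goes in short steps, Python scripts to look and compute and a shell command to move; the robot and the scene stay as the last step left them, time stands still between calls to the robot, and variables do not carry over. Pictures are saved under pics/ and viewed, at most 14 in all, crops included, and the job is handed in when it is done.

```bash
ls; mkdir -p pics
cat > h.py <<'E'
import numpy as np,cv2
from cell import get_state,snapshot
def world(s,u,v,d=None):
    K=s["mtx"];T=s["cam_to_world"]
    if d is None:d=s["depth"][int(v),int(u)]
    p=np.array([(u-K[0,2])/K[0,0]*d,-(v-K[1,2])/K[1,1]*d,-d]);return T[:3,:3]@p+T[:3,3]
def ray(s,u,v,z):
    a=s["cam_to_world"][:3,3];b=world(s,u,v,1.);t=(z-a[2])/(b[2]-a[2]);return a+t*(b-a)
def cloud(s):
    K=s["mtx"];T=s["cam_to_world"];d=s["depth"];v,u=np.mgrid[:d.shape[0],:d.shape[1]]
    p=np.stack([(u-K[0,2])/K[0,0]*d,-(v-K[1,2])/K[1,1]*d,-d],-1);return p@T[:3,:3].T+T[:3,3]
E
python3 - <<'E'
from h import *
for n in("top","scene"):
    s=snapshot(n);cv2.imwrite(f"pics/{n}0.png",cv2.resize(s["color"][:,:,::-1],(800,600)))
    print(n,s["mtx"],s["cam_to_world"].round(3));np.savez(n,**s)
st=get_state();print(st["orientation"],st["time_s"],st["finger_gap"])
E
```

```text
pics
top [[373.05153223   0.         253.24858682]
 [  0.         373.05153223 190.91946504]
 [  0.           0.           1.        ]] [[ 0.022  0.995 -0.098  0.411]
 [-1.     0.02  -0.02  -0.079]
 [-0.018  0.098  0.995  1.017]
 [ 0.     0.     0.     1.   ]]
scene [[347.26303579   0.         259.40882437]
 [  0.         347.26303579 187.46719006]
 [  0.           0.           1.        ]] [[ 0.52   0.641 -0.565 -0.092]
 [-0.854  0.388 -0.346 -0.433]
 [-0.003  0.663  0.749  0.879]
 [ 0.     0.     0.     1.   ]]
[[-9.13553094e-01  4.06719230e-01 -4.60603322e-04]
 [ 4.06719487e-01  9.13552651e-01 -9.01342250e-04]
 [ 5.41921601e-05 -1.01076035e-03 -9.99999488e-01]] 0.1 0.9995170653146327
```

View pics/top0.png

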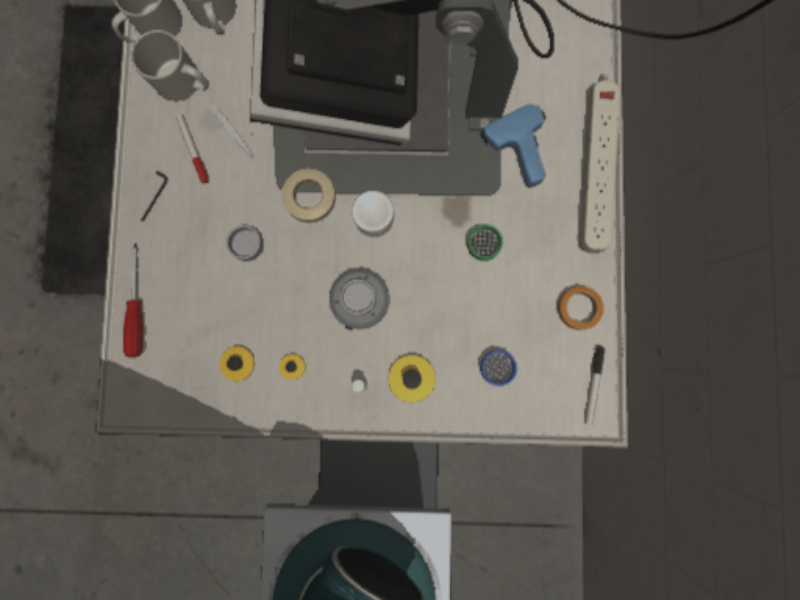

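View pics/scene0.png

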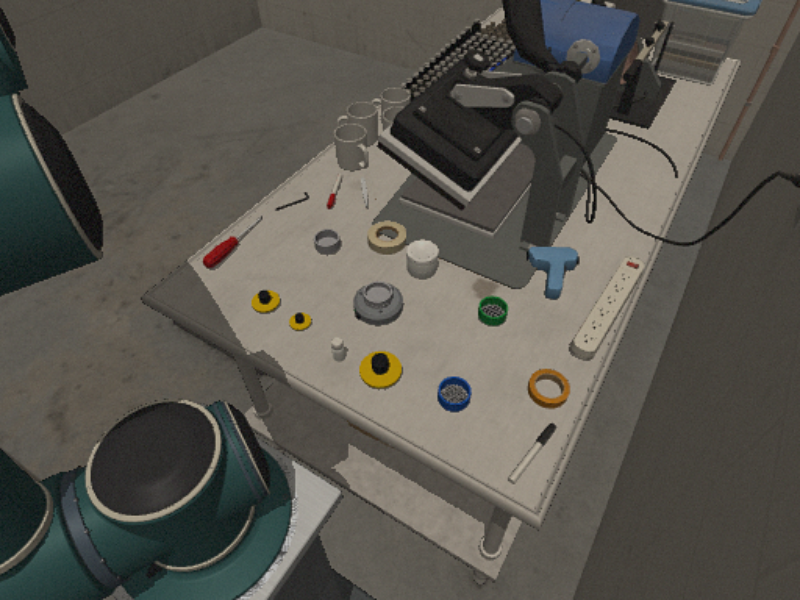

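Top view (800-px scale): the yellow covers are at (237,363) middle, (291,367) small and (412,378) large. The pan is at (245,243), blue sieve (498,366), green sieve (485,242), shaker (358,297). The jar is at (373,212), vial (358,384) and amber tape (581,307). The tan roll at (308,194) is clutter. By description the cover is the one at (237,363), which I'll check by size and in a crop.

```bash
cat > meas.py <<'E'
from h import *
def circ(s,u,v,zr,lo,r=36,name=""):
    """enclosing circle of cloud points of height >lo within window about px (u,v)"""
    P=cloud(s);m=np.zeros(P.shape[:2],np.uint8);u,v=int(u),int(v)
    m[v-r:v+r,u-r:u+r]=1;m=((P[...,2]>lo)&(m>0)&(s["depth"]>0)).astype(np.uint8)
    n,l,st,c=cv2.connectedComponentsWithStats(m)
    k=1+np.argmin([np.hypot(*(c[i]-[u,v]))+ (100 if st[i,4]<20 else 0) for i in range(1,n)])
    cs,_=cv2.findContours((l==k).astype(np.uint8),0,1);(cu,cv_),R=cv2.minEnclosingCircle(max(cs,key=len))
    e=cv2.fitEllipse(max(cs,key=len)) if len(max(cs,key=len))>4 else None
    cc=e[0] if e else (cu,cv_)
    w=ray(s,*cc,zr);f=s["mtx"][0,0]/np.median(s["depth"][l==k])
    print(name,"px",np.round(cc,1),"w",w.round(4),"dia",np.round(np.array(e[1])/f,4),"zmax",P[l==k][:,2].max().round(4),"zmed",np.median(P[l==k][:,2]).round(4));return w
E
python3 - <<'E'
from meas import *
s=dict(np.load("top.npz"));k=.64
for n,u,v,z,lo in [("cov",237,363,.011,.006),("covS",291,367,.01,.006),("covL",412,378,.01,.006),("pan",245,243,.03,.012),("blue",498,366,.03,.012),("green",485,242,.03,.012),("ringbase",358,297,.03,.02),("ring",358,297,.05,.04),("jar",373,212,.058,.04),("vial",358,384,.053,.03),("tape",581,307,.019,.01)]: circ(s,u*k,v*k,z,lo,name=n)
P=cloud(s);print(P[250,130:380:40].round(4))
c=[cv2.resize(s["color"][y-24:y+24,x-24:x+24,::-1],(260,260)) for x,y in[(152,232),(186,235),(264,242)]]
cv2.imwrite("pics/cov.png",np.hstack(c))
E
```

```text
cov px [151.4 231.8] w [0.3941 0.2133 0.011 ] dia [0.0564 0.0581] zmax 0.0345 zmed 0.0108
covS px [186.6 234. ] w [0.3902 0.1181 0.01  ] dia [0.0408 0.0426] zmax 0.0266 zmed 0.0085
covL px [263.5 241.5] w [ 0.3748 -0.0888  0.01  ] dia [0.0783 0.079 ] zmax 0.0458 zmed 0.0145
pan px [156.  154.7] w [0.6012 0.2054 0.03  ] dia [0.0577 0.0618] zmax 0.0346 zmed 0.0272
blue px [319.1 234.6] w [ 0.3967 -0.2339  0.03  ] dia [0.0574 0.0597] zmax 0.0323 zmed 0.0282
green px [310.3 154.1] w [ 0.6103 -0.2094  0.03  ] dia [0.0578 0.0595] zmax 0.0328 zmed 0.0276
ringbase px [229.6 190.3] w [0.5086 0.0041 0.03  ] dia [0.0985 0.0997] zmax 0.0542 zmed 0.03
ring px [228.8 189.3] w [0.5093 0.0044 0.05  ] dia [0.0571 0.0578] zmax 0.0542 zmed 0.0491
jar px [238.4 134.8] w [ 0.6526 -0.0172  0.058 ] dia [0.0681 0.0694] zmax 0.0631 zmed 0.0569
vial px [229.4 245.9] w [ 0.3633 -0.0015  0.053 ] dia [0.0205 0.0232] zmax 0.0548 zmed 0.0513
tape px [371.8 196.1] w [ 0.5017 -0.3754  0.019 ] dia [0.0714 0.0739] zmax 0.0236 zmed 0.0178
[[ 3.434e-01  2.727e-01 -6.000e-04]
 [ 3.458e-01  1.642e-01 -2.900e-03]
 [ 3.487e-01  5.450e-02  3.900e-03]
 [ 3.507e-01 -5.300e-02 -3.600e-03]
 [ 3.534e-01 -1.607e-01  6.000e-04]
 [ 3.559e-01 -2.680e-01  2.000e-04]
 [ 3.583e-01 -3.747e-01  5.000e-04]]
```

View pics/cov.png

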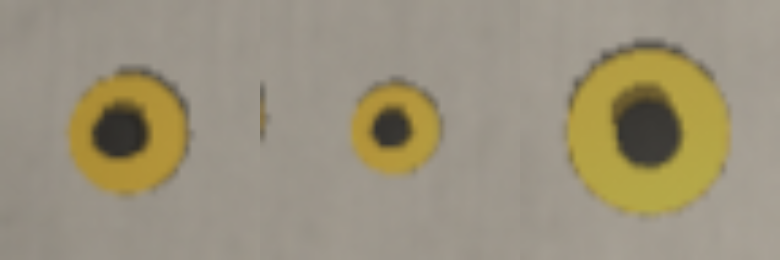

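The crop confirms three covers, with measured diameters of 58, 42 and 79 mm. The middle size is the left one, at (0.394, 0.213). I'll cross-check the positions in the scene view, then start moving.

```bash
python3 - <<'E'
from meas import *
s=dict(np.load("scene.npz"));k=.64
for n,u,v,z,lo in [("cov",266,301,.011,.006),("pan",327,241,.03,.02),("blue",454,393,.03,.02),("green",492,310,.03,.02),("ring",379,295,.05,.04)]: circ(s,u*k,v*k,z,lo,name=n)
P=cloud(s)
for n,c,z in [("ring",(.509,.004),.05),("pan",(.601,.205),.03),("blue",(.397,-.234),.03),("green",(.61,-.209),.03)]:
  for f in("top","scene"):
    P=cloud(np.load(f+".npz"));q=P[(abs(P[...,2]-z)<.006)&(np.hypot(P[...,0]-c[0],P[...,1]-c[1])<.042)]
    a=np.c_[2*q[:,:2],np.ones(len(q))];x=np.linalg.lstsq(a,(q[:,:2]**2).sum(1),rcond=None)[0];print(n,f,x[:2].round(4),len(q))
E
python3 -m pendant '0.55 0 0 0 -0.0889;0.55 0 0 0 -0.0889;0.55 0 0 0 -0.0889;0.55 -0.1 -0.127 0.03 0;0.55 -0.1 -0.127 0.03 0;0.55 -0.1 -0.127 0.03 0;0.55 -0.1 -0.127 0.03 0;0.55 -0.1 -0.127 0.03 0;0.55 -0.1 -0.127 0.03 0;0.55 -0.1 -0.127 0.03 0;0.55 -0.1 -0.127 0.03 0;0.55 -0.1 -0.127 0.03 0;0.55 -0.1 -0.127 0.03 0;0.55 -0.1 -0.127 0.03 0;0.55 -0.1 -0.127 0.03 0;0.55 -0.1 -0.127 0.03 0;0.55 0 0 0 0;0.55 0 0 0 0' 15
```

```text
cov px [169.6 192.5] w [0.3903 0.2095 0.011 ] dia [0.0429 0.0577] zmax 0.0346 zmed 0.0114
pan px [208.7 152.7] w [0.5961 0.2005 0.03  ] dia [0.0439 0.0587] zmax 0.0332 zmed 0.0267
blue px [290.5 250.5] w [ 0.3912 -0.239   0.03  ] dia [0.0544 0.0582] zmax 0.0353 zmed 0.0279
green px [315.3 197.2] w [ 0.6049 -0.2148  0.03  ] dia [0.0485 0.0586] zmax 0.0328 zmed 0.0273
ring px [241.4 187.4] w [ 0.5036 -0.001   0.05  ] dia [0.049  0.0569] zmax 0.0529 zmed 0.0477
ring top [0.5097 0.0046] 109
ring scene [0.5069 0.0014] 85
pan top [0.6024 0.2073] 115
pan scene [0.5998 0.2041] 65
blue top [ 0.3966 -0.2346] 112
blue scene [ 0.3936 -0.238 ] 113
green top [ 0.6116 -0.2101] 107
green scene [ 0.6087 -0.2138] 83
time_s: 1.9
tool_pos: [0.5998, 0.2033, 0.3066]
orientation: [[-1.0, 0.001, -0.001], [0.001, 1.0, -0.0], [0.001, -0.0, -1.0]]
force: [0.3, -0.4, 0.2]
finger_gap: 0.773
grip_force: 0.0
```

The two views differ by a constant offset of about 3 mm, while relative vectors agree to within 1 mm. I'll use the mean positions: ring (0.508, 0.003), pan (0.601, 0.2055).

```bash
python3 -m pendant '0.55 -0.004 0.009 0.11 0;0.55 0 0 0.11 0;0.55 0 0 0.11 0;0.55 0 0 0.07 0;0.55 0 0 0.042 0;0.55 0 0 0 0;0.55 0 0 0 0;-0.2 0 0 0 0;-0.2 0 0 0 0;-0.2 0 0 0 0;-0.2 0 0 0 0;-0.2 0 0 0 0;-0.2 0 0 0 0' 20; python3 -c "
from cell import get_state;s=get_state();print(s['tool_pos'],s['force'],s['finger_gap'],s['grip_force'])"
```

```text
time_s: 3.2
tool_pos: [0.6009, 0.2063, 0.1979]
orientation: [[-1.0, -0.0, 0.002], [-0.0, 1.0, 0.001], [-0.002, 0.001, -1.0]]
force: [-0.9, 0.3, 6.7]
finger_gap: 0.651
grip_force: 20.0
[0.60085192 0.20632028 0.19792616] [-0.85574511  0.30677205  6.69980976] 0.6507326833077026 20.001412010751665
```

```bash
python3 -m pendant '-0.2 0 0 -0.1 0;-0.2 0 0 -0.14 0;-0.2 0 0 -0.14 0;-0.2 0.053 -0.116 0 0;-0.2 0.053 -0.116 0 0;-0.2 0.053 -0.116 0 0;-0.2 0.053 -0.116 0 0;-0.2 0.053 -0.116 0 0;-0.2 0.053 -0.116 0 0;-0.2 0.053 -0.116 0 0;-0.2 0 0 0 0;-0.2 0 0 0 0;-0.2 0 0 0 0'
python3 - <<'E'
from h import *
s=snapshot("scene");cv2.imwrite("pics/a.png",cv2.resize(s["color"][110:260,160:330,::-1],None,fx=3.5,fy=3.5));np.savez("a",**s)
E
```

```text
time_s: 4.5
tool_pos: [0.5081, 0.0036, 0.2919]
orientation: [[-1.0, -0.0, 0.0], [-0.0, 1.0, 0.0], [-0.0, 0.0, -1.0]]
force: [-0.3, 0.7, -0.7]
finger_gap: 0.645
grip_force: 20.0
```

View pics/a.png

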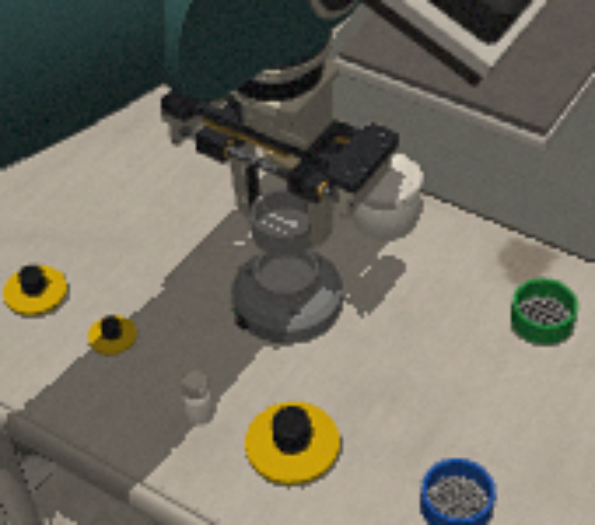

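The pan is held level directly above the ring; in the crop the pan is at (282,222) and the ring mouth at (287,270).

```bash
python3 -m pendant '-0.2 0 0 0.06 0;-0.2 0 0 0.06 0;-0.2 0 0 0.02 0;-0.2 0 0 0.01 0;-0.2 0 0 0.01 0;-0.2 0 0 0.01 0;-0.2 0 0 0.01 0;-0.2 0 0 0.006 0;-0.2 0 0 0 0;-0.2 0 0 0 0'
```

```text
time_s: 5.55
tool_pos: [0.5079, 0.0032, 0.2454]
orientation: [[-1.0, -0.0, 0.0], [-0.0, 1.0, -0.0], [-0.0, -0.0, -1.0]]
force: [0.3, -0.1, -0.9]
finger_gap: 0.649
grip_force: 20.0
```

```bash
python3 -m pendant '-0.2 0 0 0.006 0;-0.2 0 0 0.006 0;-0.2 0 0 0 0;-0.2 0 0 0 0'
```

```text
time_s: 5.95
tool_pos: [0.5079, 0.0032, 0.2429]
orientation: [[-1.0, -0.0, 0.0], [-0.0, 1.0, -0.0], [-0.0, -0.0, -1.0]]
force: [-3.3, 0.1, 6.7]
finger_gap: 0.644
grip_force: 20.0
```

```bash
python3 -m pendant '0.55 0 0 0 0;0.55 0 0 0 0;0.55 0 0 0 0;0.55 0 0 -0.06 0;0.55 0 0 -0.13 0;0.55 0 0 -0.13 0;0.55 0.0565 -0.12 0 0;0.55 0.0565 -0.12 0 0;0.55 0.0565 -0.12 0 0;0.55 0.0565 -0.12 0 0;0.55 0.0565 -0.12 0 0;0.55 0.0565 -0.12 0 0;0.55 0.0565 -0.12 0 0;0.55 0.0565 -0.12 0 0;0.55 0 0 0 0;0.55 0 0 0 0'
python3 - <<'E'
from h import *
for f in("top","scene"):
    s=snapshot(f);P=cloud(s);np.savez("b"+f,**s);c=(.508,.003);q=P[(abs(P[...,2]-.075)<.006)&(np.hypot(P[...,0]-c[0],P[...,1]-c[1])<.042)]
    a=np.c_[2*q[:,:2],np.ones(len(q))];x=np.linalg.lstsq(a,(q[:,:2]**2).sum(1),rcond=None)[0] if len(q)>5 else q;print(f,x.round(4),len(q),np.median(q[:,2]))
E
```

```text
time_s: 7.55
tool_pos: [0.3947, -0.2371, 0.3231]
orientation: [[-1.0, 0.002, 0.001], [0.002, 1.0, -0.0], [-0.001, -0.0, -1.0]]
force: [-0.1, -0.1, 0.4]
finger_gap: 0.777
grip_force: 0.0
top [ 0.5095  0.0024 -0.2588] 116 0.0737951800792836
scene [] 0 nan
  return _methods._mean(a, axis=axis, dtype=dtype,
  ret = ret.dtype.type(ret / rcount)
```

The pan is seated with its rim at z≈0.074 and about 2 mm off in y. Next is the blue sieve.

```bash
python3 -m pendant '0.55 0 0.008 0.12 0;0.55 0 0 0.12 0;0.55 0 0 0.12 0;0.55 0 0 0.1 0;0.55 0 0 0.046 0;0.55 0 0 0 0;0.55 0 0 0 0;-0.2 0 0 0 0;-0.2 0 0 0 0;-0.2 0 0 0 0;-0.2 0 0 0 0;-0.2 0 0 0 0;-0.2 0 0 0 0' 20
```

```text
time_s: 8.95
tool_pos: [0.3952, -0.235, 0.1969]
orientation: [[-1.0, -0.0, 0.001], [-0.0, 1.0, -0.001], [-0.001, -0.001, -1.0]]
force: [-0.6, 2.0, 6.6]
finger_gap: 0.648
grip_force: 20.0
```

```bash
python3 -m pendant '-0.2 0 0 -0.1 0;-0.2 0 0 -0.16 0;-0.2 0 0 -0.16 0;-0.2 -0.0565 0.1195 0 0;-0.2 -0.0565 0.1195 0 0;-0.2 -0.0565 0.1195 0 0;-0.2 -0.0565 0.1195 0 0;-0.2 -0.0565 0.1195 0 0;-0.2 -0.0565 0.1195 0 0;-0.2 -0.0565 0.1195 0 0;-0.2 -0.0565 0.1195 0 0;-0.2 0 0 0 0;-0.2 0 0 0 0;-0.2 0 0 0.06 0;-0.2 0 0 0.03 0;-0.2 0 0 0.01 0;-0.2 0 0 0.01 0;-0.2 0 0 0.01 0;-0.2 0 0 0 0;-0.2 0 0 0 0'
```

```text
time_s: 10.95
tool_pos: [0.5079, 0.0042, 0.2709]
orientation: [[-1.0, -0.0, 0.0], [-0.0, 1.0, -0.0], [-0.0, -0.0, -1.0]]
force: [-0.2, 0.5, -0.8]
finger_gap: 0.648
grip_force: 20.0
```

```bash
python3 -m pendant '-0.2 0 0 0.006 0;-0.2 0 0 0.006 0;-0.2 0 0 0.004 0;-0.2 0 0 0.003 0;-0.2 0 0 0 0;-0.2 0 0 0 0'
```

```text
time_s: 11.55
tool_pos: [0.5079, 0.0042, 0.2669]
orientation: [[-1.0, -0.0, 0.0], [-0.0, 1.0, 0.0], [-0.0, 0.0, -1.0]]
force: [-5.8, 0.5, 8.6]
finger_gap: 0.648
grip_force: 20.0
```

```bash
python3 -m pendant '0.55 0 0 0 0;0.55 0 0 0 0;0.55 0 0 0 0;0.55 0 0 -0.06 0;0.55 0 0 -0.12 0;0.55 0 0 -0.06 0;0.55 -0.0583 -0.123 0 0;0.55 -0.0583 -0.123 0 0;0.55 -0.0583 -0.123 0 0;0.55 -0.0583 -0.123 0 0;0.55 -0.0583 -0.123 0 0;0.55 -0.0583 -0.123 0 0;0.55 -0.0583 -0.123 0 0;0.55 0 0 0 0;0.55 0 0 0 0'
python3 - <<'E'
from h import *
for f,z in(("top",.1),("top",.03)):
    s=snapshot(f);P=cloud(s);c=(.508,.003) if z>.05 else (.61,-.21);q=P[(abs(P[...,2]-z)<.006)&(np.hypot(P[...,0]-c[0],P[...,1]-c[1])<.042)]
    a=np.c_[2*q[:,:2],np.ones(len(q))];x=np.linalg.lstsq(a,(q[:,:2]**2).sum(1),rcond=None)[0] if len(q)>5 else q;print(f,x.round(4),len(q),np.median(q[:,2]))
E
```

```text
time_s: 13.05
tool_pos: [0.61, -0.2115, 0.326]
orientation: [[-1.0, 0.001, -0.0], [0.001, 1.0, 0.0], [0.0, 0.0, -1.0]]
force: [0.7, 0.1, -0.2]
finger_gap: 0.779
grip_force: 0.0
top [ 0.5087  0.0035 -0.258 ] 125 0.09882085924971618
top [ 0.6118 -0.2108 -0.418 ] 31 0.02828152674960105
```

```bash
python3 -m pendant '0.55 0 0 0.12 0;0.55 0 0 0.12 0;0.55 0 0 0.12 0;0.55 0 0 0.1 0;0.55 0 0 0.058 0;0.55 0 0 0 0;0.55 0 0 0 0;-0.2 0 0 0 0;-0.2 0 0 0 0;-0.2 0 0 0 0;-0.2 0 0 0 0;-0.2 0 0 0 0;-0.2 0 0 0 0' 20
```

```text
time_s: 14.45
tool_pos: [0.6102, -0.2111, 0.198]
orientation: [[-1.0, -0.0, 0.002], [-0.0, 1.0, -0.0], [-0.002, -0.0, -1.0]]
force: [-0.9, 2.0, 6.6]
finger_gap: 0.655
grip_force: 20.0
```

```bash
python3 -m pendant '-0.2 0 0 -0.12 0;-0.2 0 0 -0.2 0;-0.2 0 0 -0.19 0;-0.2 0.0587 0.123 0 0;-0.2 0.0587 0.123 0 0;-0.2 0.0587 0.123 0 0;-0.2 0.0587 0.123 0 0;-0.2 0.0587 0.123 0 0;-0.2 0.0587 0.123 0 0;-0.2 0.0587 0.123 0 0;-0.2 0 0 0 0;-0.2 0 0 0 0;-0.2 0 0 0.06 0;-0.2 0 0 0.02 0;-0.2 0 0 0.01 0;-0.2 0 0 0.01 0;-0.2 0 0 0.01 0;-0.2 0 0 0 0;-0.2 0 0 0 0'
```

```text
time_s: 16.35
tool_pos: [0.5072, 0.0042, 0.2966]
orientation: [[-1.0, -0.0, 0.0], [-0.0, 1.0, -0.0], [-0.0, -0.0, -1.0]]
force: [0.3, -0.3, -1.7]
finger_gap: 0.651
grip_force: 20.0
```

```bash
python3 -m pendant '-0.2 0 0 0.006 0;-0.2 0 0 0.005 0;-0.2 0 0 0.004 0;-0.2 0 0 0.002 0;-0.2 0 0 0 0;-0.2 0 0 0 0'
```

```text
time_s: 16.95
tool_pos: [0.5072, 0.0042, 0.2929]
orientation: [[-1.0, -0.0, 0.001], [-0.0, 1.0, -0.0], [-0.001, -0.0, -1.0]]
force: [-2.5, -1.1, 5.3]
finger_gap: 0.647
grip_force: 20.0
```

```bash
python3 -m pendant '0.55 0 0 0 0;0.55 0 0 0 0;0.55 0 0 0 0;0.55 0 0 -0.06 0;0.55 0 0 -0.1 0;0.1 0.0565 0.119 0 0;0.1 0.0565 0.119 0 0;0.1 0.0565 0.119 0 0;0.1 0.0565 0.119 0 0;0.1 0.0565 0.119 0 0;0.1 0.0565 0.119 0 0;0.1 0.0565 0.119 0 0;0.1 0 0 0 0;0.1 0 0 0 0'
python3 - <<'E'
from h import *
s=snapshot("top");P=cloud(s);z=.125;c=(.508,.003);q=P[(abs(P[...,2]-z)<.006)&(np.hypot(P[...,0]-c[0],P[...,1]-c[1])<.042)]
a=np.c_[2*q[:,:2],np.ones(len(q))];x=np.linalg.lstsq(a,(q[:,:2]**2).sum(1),rcond=None)[0];print(x.round(4),len(q),np.median(q[:,2]))
for f,(u,v) in(("top",(151.5,232)),("scene",(170,192.5))):
    s=np.load(f+".npz");C=cv2.cvtColor(s["color"],cv2.COLOR_RGB2HSV);P=cloud(s)
    w=np.zeros(C.shape[:2],bool);w[int(v)-19:int(v)+19,int(u)-19:int(u)+19]=1
    ye=w&(C[...,1]>120)&(C[...,0]>15)&(C[...,0]<35);cs,_=cv2.findContours(ye.astype(np.uint8),0,1);e=cv2.fitEllipse(cv2.convexHull(max(cs,key=len)));print(f,"disc",ray(s,*e[0],.008),e)
    q=P[w&(abs(P[...,2]-.031)<.005)];print("knob",q.mean(0),len(q))
E
```

```text
time_s: 18.35
tool_pos: [0.4081, 0.2128, 0.3332]
orientation: [[-1.0, -0.002, 0.001], [-0.002, 1.0, 0.0], [-0.001, 0.0, -1.0]]
force: [-0.5, 0.3, 0.3]
finger_gap: 0.551
grip_force: 0.0
[ 0.5081  0.0035 -0.2574] 127 0.12417202842189468
top disc [0.39263526 0.21489043 0.008     ] ((151.12135314941406, 232.2683868408203), (21.00472640991211, 21.848697662353516), 39.56427764892578)
knob [0.3936447  0.21351769 0.03071468] 64
scene disc [0.39162891 0.21132515 0.008     ] ((169.63209533691406, 192.57000732421875), (13.244482040405273, 18.412023544311523), 75.64329528808594)
knob [0.39092203 0.20944663 0.03053397] 37
```

```bash
python3 -m pendant '0.1 0.064 0.002 0 0;0.1 0 0 0.12 0;0.1 0 0 0.12 0;0.1 0 0 0.12 0;0.1 0 0 0.1 0;0.1 0 0 0.05 0;0.1 0 0 0.019 0;0.1 0 0 0 0;0.1 0 0 0 0;-0.8 0 0 0 0;-0.8 0 0 0 0;-0.8 0 0 0 0;-0.8 0 0 0 0;-0.8 0 0 0 0;-0.8 0 0 0 0;-0.8 0 0 0 0' 20
```

```text
time_s: 20.0
tool_pos: [0.3923, 0.213, 0.2002]
orientation: [[-1.0, -0.0, 0.0], [-0.0, 1.0, 0.0], [-0.0, 0.0, -1.0]]
force: [-1.0, 1.2, 4.4]
finger_gap: 0.25
grip_force: 20.0
```

```bash
python3 -m pendant '-0.8 0 0 -0.1 0;-0.8 0 0 -0.18 0;-0.8 0 0 -0.18 0;-0.8 0 0 -0.18 0;-0.8 -0.0657 -0.1193 0 0;-0.8 -0.0657 -0.1193 0 0;-0.8 -0.0657 -0.1193 0 0;-0.8 -0.0657 -0.1193 0 0;-0.8 -0.0657 -0.1193 0 0;-0.8 -0.0657 -0.1193 0 0;-0.8 -0.0657 -0.1193 0 0;-0.8 0 0 0 0;-0.8 0 0 0 0;-0.8 0 0 0.06 0;-0.8 0 0 0.05 0;-0.8 0 0 0.01 0;-0.8 0 0 0.01 0;-0.8 0 0 0 0;-0.8 0 0 0 0'
python3 - <<'E'
from h import *
s=snapshot("scene");cv2.imwrite("pics/c.png",cv2.resize(s["color"][90:240,160:330,::-1],None,fx=3.5,fy=3.5))
E
```

```text
time_s: 21.9
tool_pos: [0.5073, 0.0043, 0.3279]
orientation: [[-1.0, -0.0, 0.001], [-0.0, 1.0, -0.0], [-0.001, -0.0, -1.0]]
force: [0.1, -0.1, -0.7]
finger_gap: 0.253
grip_force: 20.0
```

View pics/c.png

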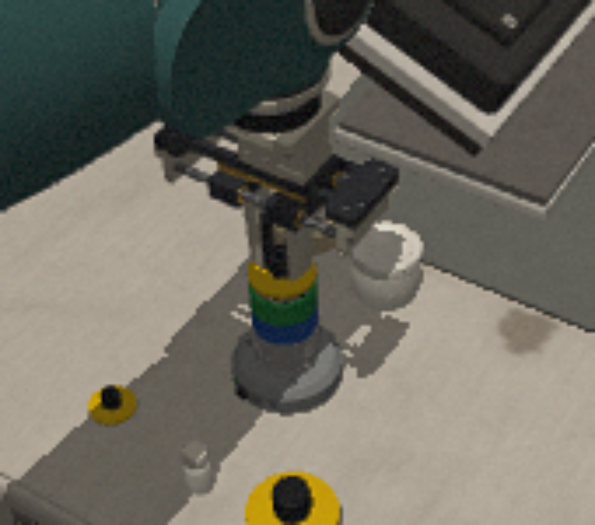

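The crop shows the cover level above the tower, with the yellow disc at (283,277) and green at (284,300). I'll lower the remaining 8 mm.

```bash
python3 -m pendant '-0.8 0 0 0.01 0;-0.8 0 0 0.008 0;-0.8 0 0 0.006 0;-0.8 0 0 0.004 0;-0.8 0 0 0.003 0;-0.8 0 0 0 0;-0.8 0 0 0 0'
```

```text
time_s: 22.65
tool_pos: [0.5073, 0.0042, 0.3202]
orientation: [[-1.0, -0.0, 0.0], [-0.0, 1.0, -0.0], [-0.0, -0.0, -1.0]]
force: [-2.7, -0.4, 3.9]
finger_gap: 0.249
grip_force: 20.0
```

Contact came at the expected seated height. Now I'll release, lift and clear the view.

```bash
python3 -m pendant '0.1 0 0 0 0;0.1 0 0 0 0;0.1 0 0 0 0;0.1 0 0 0 0;0.1 0 0 -0.06 0;0.1 0 0 -0.15 0;0.1 0 0 -0.15 0;0.1 0.05 0.15 0 0;0.1 0.05 0.15 0 0;0.1 0.05 0.15 0 0;0.1 0.05 0.15 0 0;0.1 0.05 0.15 0 0;0.1 0.05 0.15 0 0;0.1 0.05 0.15 0 0;0.1 0 0 0 0;0.1 0 0 0 0'
python3 - <<'E'
from h import *
from meas import circ
s=snapshot("top");P=cloud(s)
for lo,z,n in((.1275,.131,"disc"),(.145,.152,"knob")): circ(s,229,189,z,lo,name=n)
q=P[(P[...,2]>.146)&(P[...,2]<.16)&(np.hypot(P[...,0]-.508,P[...,1]-.003)<.04)];print("knob",q.mean(0),len(q))
q=P[(P[...,2]>.12)&(P[...,2]<.14)&(np.hypot(P[...,0]-.508,P[...,1]-.003)<.035)];print("disc",np.median(q,0),np.linalg.lstsq(np.c_[q[:,:2],np.ones(len(q))],q[:,2],rcond=None)[0])
t=cv2.resize(s["color"][100:270,130:390,::-1],(780,510))
s=snapshot("scene");a=cv2.resize(s["color"][120:240,170:330,::-1],(780,585))
cv2.imwrite("pics/d.png",a)
for n,u,v,z,lo in [("jar",238,135,.058,.04),("vial",229,246,.053,.03),("tape",372,196,.019,.01)]: circ(snapshot("top"),u,v,z,lo,name=n)
E
```

```text
time_s: 24.25
tool_pos: [0.4194, 0.2671, 0.4106]
orientation: [[-1.0, -0.002, 0.001], [-0.002, 1.0, 0.0], [-0.001, 0.0, -1.0]]
force: [0.1, 0.2, 0.5]
finger_gap: 0.552
grip_force: 0.0
disc px [226.4 186.2] w [0.5083 0.0034 0.131 ] dia [0.0561 0.0572] zmax 0.1546 zmed 0.1307
knob px [225.7 185.4] w [0.5078 0.0033 0.152 ] dia [0.0218 0.0221] zmax 0.1546 zmed 0.151
knob [0.50806983 0.00343838 0.15098392] 81
disc [0.50633951 0.00161233 0.13012349] [ 0.01180971 -0.00239789  0.12417393]
jar px [238.4 134.8] w [ 0.6526 -0.0173  0.058 ] dia [0.0681 0.0696] zmax 0.0622 zmed 0.0569
vial px [229.5 245.9] w [ 0.3631 -0.0018  0.053 ] dia [0.0208 0.0232] zmax 0.055 zmed 0.051
tape px [371.8 196.2] w [ 0.5015 -0.3754  0.019 ] dia [0.0717 0.0738] zmax 0.0235 zmed 0.0176
```

View pics/d.png

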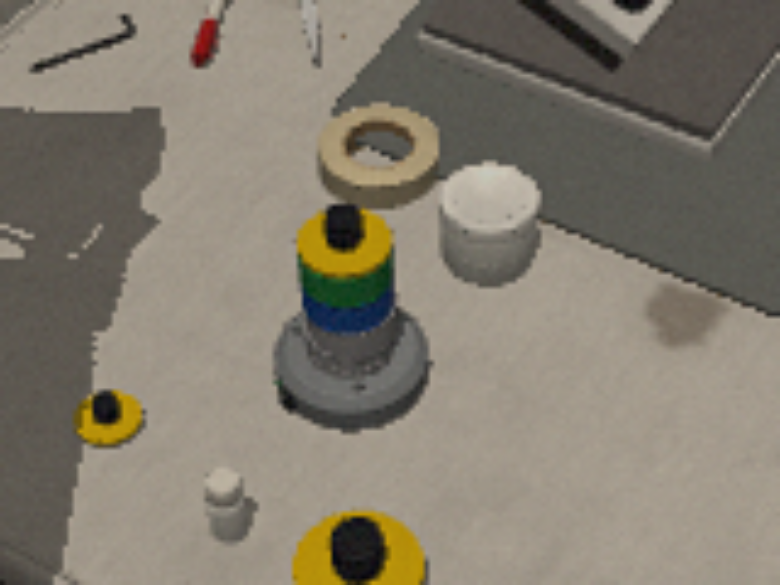

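The tower at (347,280) is straight and closed: the knob top reads z≈0.151 against 0.152 expected. The cover centre is (0.508, 0.0034), the sieves are within 1 mm of each other, and the bystanders haven't moved.

```bash
python3 -c "
from cell import hand_in;print(hand_in())"
```

```text
the job is handed in; nothing more can be done
None
```

The tower of pan, fine sieve, coarse sieve and middle-sized cover is built on the shaker ring, seated and released. The jar, vial and tape are where they were, and the job was handed in at about 24 s; the hand-in gave no verdict.

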